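Crank the assembly vise shut on a casing

ROBOT

A 6-joint arm with a two-finger parallel gripper is mounted at the origin on the work surface. World frame = base frame: x ahead of the robot, y to its left, z up, the work surface at z = 0. Lengths are in mm, angles in rad, forces in N, time in s.
With the tool pointing down it reaches from about 300 to 950 mm from the base axis. Payload 3.1 kg.
Tool frame: the origin (TCP) lies between the finger pads; the fingertips stand 11 mm ahead of it and the grasp point (between the pads) lies 8 mm behind it; y points along the fingers, x is the direction in which the jaws open and shut, and the axes are right-handed (so a half turn about y gives the same grasp; the last joint's range is limited). The gripper opens to 85 mm and grips with 20 to 120 N. Pads are 22 mm wide; open, the fingers measure 114 mm over their backs; the gripper's body (76 mm by 85 mm) begins 54 mm behind the grasp point. The pads swing forward as they close: fully open they stand 13 mm farther back than shut.
Start: joints at [1.227, 0.308, 1.634, -0, 1.2, -0.07], TCP at [169.021, 601.718, 242.272] pointing down, gripper open.
Joint ranges: [-3.06, 3.06], [-0.79, 1.96], [0.05, 2.63], [-1.19, 4.34], [0.05, 2.64], [-2.94, 2.94]. Speed limits (rad/s): [2.79, 2.79, 3.14, 3.14, 3.14, 3.14].

INTERFACE

Orientations are given as a unit quaternion [w, x, y, z].
In Python, from workcell import arm gives the robot as it stands.
- The arm moves only by the tool jog_arm, never from a script. Its arguments are lists of equal length, an entry for each row: "xyz": the shift along the tool's x, y, z in m, a list of three; "yaw": the turn about the tool's y in rad; "claw": the gripper command: -1 is shut, 1 is fully open, values between are in proportion. A call has 1 to 12 rows; each row shifts and turns the commanded pose from where the row before left it, along the tool's axes as they then stand; what a row does not reach is not made up. A row lasts 1/10 s, in which the tool goes at most 50 mm and 8.59 degrees, less where a joint would pass 70% of its speed; a pose out of reach is approached as far as the arm can. A call is refused whole if a number of a shift passes 0.05 or a number of a turn 0.15, either way. A call with a gripper value outside its range is refused whole. The fingers move at their own pace and stop on an object; "force" is the grip in N (left out, the last holds). Time passes only in rows, so rows that do not move let the fingers close. It gives the time, the measured TCP pose, the force and the opening at its end, in the units of the state.
- arm.sense(): the state, without advancing time (a new reading comes with each control period).
- arm.snapshot(name): name is "scene" or "top" or "wrist"; returns a dict with "frame" (384x512x3 uint8, blue, green, red), "camera_matrix" (3x3 intrinsics, pixels), "R" (3x3) and "t" (3): a world point X has camera coordinates R X + t. Camera axes: x right, y down, z forward; pixel columns grow to the right and rows downward; lengths in mm; the calibration is good to about 2 mm. A picture is of the moment at which its call begins. There is no depth.
- arm.sign_off(): hands the job in, once; it reports no verdict.
The state is a dict: "clock": time; "joint_pos": joint angles; "qvel": joint speeds; "effort": joint torques, N m; "ee_pos": TCP position; "tcp_rot": TCP orientation; "ft_force": force on the tool from outside, world axes, zero at the start; "wrist_torque": the same for the moment, N m; "finger_gap": opening from 0.0 (shut) to 1.0 (fully open).
Only numpy, scipy, OpenCV 4.12 (cv2) and the standard library are available. Lean on these libraries where they do the work, as an engineer would, in place of code of your own. Each camera call takes 0.05 s, during which the arm holds its last target. There are 200 camera calls.

TASK

Lay the black casing flat between the jaws of the bench vise, then wind the handwheel clockwise, taking a fresh hold as each grip goes under the canopy, until the casing is squarely and firmly clamped against the fixed jaw. Do not crush the casing by overtightening, move the jaw only by its wheel, leave the other things on the bench alone, and let go of everything.

Things in the scene. Friction and masses are not known exactly. Their poses are not given: they have to be found in the camera images.
- vise: Grey bench assembly vise, fixed to the bench. Origin on the bench, on its base plate (x -125 to 125 mm, y -250 to 150 mm, 20 mm thick). Its x axis points away from the robot (yaw up to 0.25 rad), y left, z up. On the left the bed with two jaws that close along x; on the right a handwheel with vertical axis at x=0, y=-140 mm, its rear part under a canopy.
- bed (a point): Centre of the top of the vise's aluminium bed, 40 mm above the bench, at x=0, y=65 mm of the vise. The bed is 240 mm along the vise's x, 130 mm along y. The casing belongs here, lying flat, its 60 mm width between the jaws, its long y axis along the vise's y (either way round), its middle within 20 mm of the bed's middle line.
- fixed_face (a point): Middle of the fixed steel jaw's clamping face, 75 mm ahead (+x) of the bed centre, looking back to -x. This jaw, on the bed's far end, is 130 mm wide, 30 mm thick, top 72 mm above the bench.
- canopy (a point): Middle of the lower front edge of the fixed grey drive housing over the wheel's rear part: 35 mm beyond the wheel's axis, 128 mm above the bench. From this edge it reaches 115 mm to +x and 100 mm to either side; its top is 163 mm above the bench. So a grip can be held from above only on the robot's side of the wheel.
- wheel: Aluminium handwheel, diameter 180 mm, 14 mm thick. Origin on its vertical axis at its underside, 51 mm above the bench; z up, x and y turn with it. Four upright round black grips, fixed to it (diameter 24, 50 mm tall, tops 115 mm above the bench), stand 75 mm from the axis on its +x, +y, -x, -y axes. Clockwise from above closes the vise: 63 mm a turn (10 mm per rad).
- grip (a point): The grip on the wheel's +x axis (one of four alike), on its centre line, 40 mm above the wheel's underside. From the start 0.95 to 1.2 turns bring the facing onto a casing that lies against the fixed jaw. Steady drag 0.35 N m (about 4.7 N at a grip). 10 N of clamping adds 1.3 N at the grip. Let go, it holds up to 35 N of clamping. Firm is 15 to 35 N of clamping; over 70 N crushes the casing.
- jaw: Moving steel jaw at the bed's near end, 130 mm wide along y, 30 mm thick, top 71 mm above the bench. Origin on the bed top, middle of the jaw, x towards the fixed jaw. It carries the sprung facing (see point face) and is driven by the wheel; the robot should not push it (under 12 N).
- face (a point): Middle of the unpressed face of the black rubber facing on the moving jaw, 34 mm ahead (+x) of the jaw's origin; moves with the jaw, not with the springs. The facing gives 4 N per mm, up to 11 mm. Opening to the fixed jaw 120 to 135 mm at the start. From contact 0.4 to 0.9 rad more of the wheel is firm; beyond 1.1 rad the springs bottom and force rises sharply.
- casing: Loose black plastic instrument casing, 0.3 to 0.65 kg. Origin at the centre of its underside. Body 60 mm along its x, 120 mm along y, 30 mm tall; on its top, in the middle, a rib to hold it by: 24 mm along x, 90 mm along y, top 65 mm above the underside. z up.
- bin: Bystander: cardboard-brown open parts bin 100 x 120 x 55 mm, origin at the centre of its underside. Leave alone.
- flux: Bystander: bottle 44 mm in diameter, 105 mm tall, origin at the centre of its underside. Leave alone.
- driver: Bystander: screwdriver lying on the bench. Leave alone.
Mind the look-alikes: they are no part of the job. Of the things that look like the casing, the middle-sized one is meant.

How it is judged:
By the outcome, as a careful person would: the job done as asked, in the order asked, and still so for the second after the job is handed in, with the robot touching nothing.
It also fails if it takes over 72 s, if anything falls off the work surface, if the arm or the gripper's body presses on something with over 40 N, if the wrist force passes 120 N, or if a joint passes its speed limit or range.

## Working session

There is one attempt and no reset: what is moved stays moved. The work goes in short steps, Python scripts to look and compute and a tool call to move; the robot and the scene stay as the last step left them, time stands still between calls to the robot, and variables do not carry over. Pictures are saved under pics/ and viewed, about 8 in all and at most 12, crops included, and the job is handed in when it is done.

Besides the shell and the picture viewer there is one more tool, called after "Call:" as a command line: name --pt "numbers of a row" for each row, then --argument value for the rest. jog_arm: Moves the arm, as the interface text tells. Its arguments: {"type":"object","properties":{"xyz":{"type":"array","items":{"type":"array","items":{"type":"number"}}},"yaw":{"type":"array","items":{"type":"number"}},"claw":{"type":"array","items":{"type":"number"}},"force":{"type":"number"}},"required":["xyz","yaw","claw"]}

```bash
mkdir -p pics; ls; python3 - <<'E'
from workcell import arm
import cv2,json,pickle
s=arm.sense(); print(s)
for n in("top","scene"):
    d=arm.snapshot(n); pickle.dump(d,open(f"{n}0.pkl","wb")); cv2.imwrite(f"pics/{n}0.png",cv2.resize(d["frame"],None,fx=1.5,fy=1.5,interpolation=cv2.INTER_CUBIC))
    print(n,d["camera_matrix"],d["R"],d["t"])
E
```

```text
pics
{'clock': 0.0, 'joint_pos': array([ 1.22731648e+00,  3.09015926e-01,  1.63522471e+00,  1.60143752e-05,
        1.19970421e+00, -6.96787296e-02]), 'qvel': array([ 0.00043824, -0.00062704, -0.00012204,  0.00082169,  0.00017012,
       -0.00047891]), 'effort': array([-1.52366410e-03, -4.15239108e+01, -2.76669663e+01, -8.51812274e-05,
        1.00579223e-02,  6.49976158e-06]), 'ee_pos': array([168.72856944, 600.94435397, 241.02208136]), 'tcp_rot': array([-0.56310888,  0.5640099 ,  0.42638423, -0.42778232]), 'ft_force': array([-0.78693213, -0.0418544 ,  0.74693242]), 'wrist_torque': array([ 0.01251667, -0.02502607, -0.05518395]), 'finger_gap': 1.0001839665942847}
top [[480.23969384   0.         250.87474406]
 [  0.         480.23969384 197.73892048]
 [  0.           0.           1.        ]] [[-2.35288506e-04 -9.99993469e-01  3.60640764e-03]
 [-9.95259516e-01 -1.16567833e-04 -9.72547287e-02]
 [ 9.72545140e-02 -3.61219444e-03 -9.95252989e-01]] [  -5.47714707  478.71903494 1410.73242294]
scene [[376.59175164   0.         254.66144554]
 [  0.         376.59175164 200.45655567]
 [  0.           0.           1.        ]] [[ 0.74813174  0.6634988  -0.00826125]
 [ 0.4058559  -0.4674038  -0.7853755 ]
 [-0.52495704  0.58421146 -0.61896452]] [-346.89801729 -127.42294006 1465.32276237]
```

View pics/top0.png

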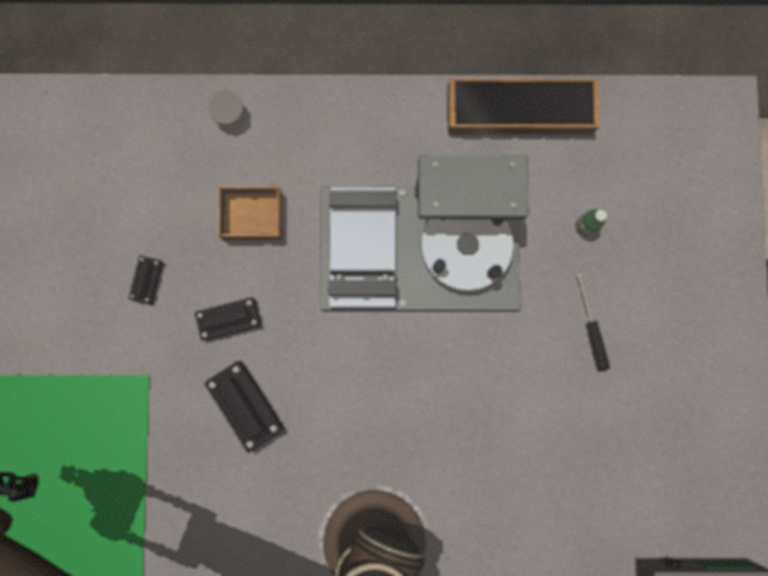

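View pics/scene0.png

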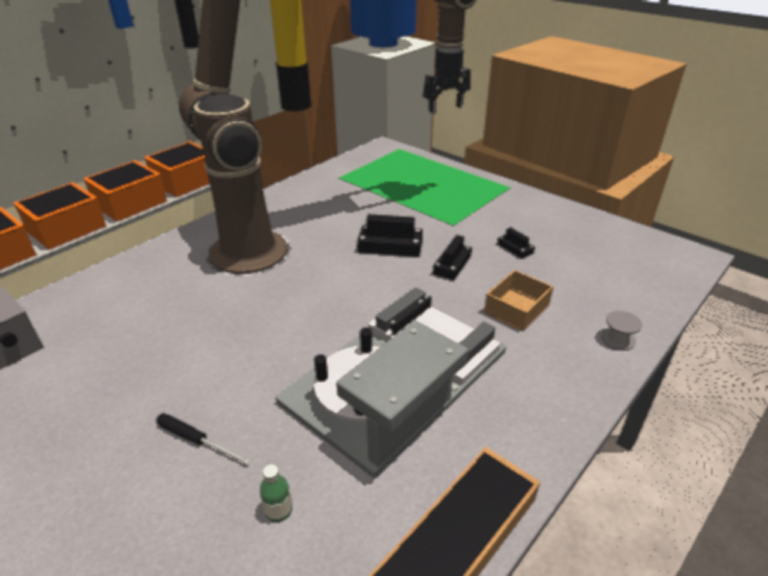

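Top view (1.5x pixels): three black casings, small (146,280), middle (228,319) and large (245,406). The middle one fits. Vise bed is at (363,247), wheel axis at (468,244), front grips at (440,267) and (495,271). I'll enlarge to confirm.

```bash
cat > h.py <<'E'
import numpy as np,pickle,cv2
def ray(d,u,v,z):
    K,R,t=d["camera_matrix"],np.array(d["R"]),np.array(d["t"])
    c=-R.T@t; r=R.T@np.linalg.solve(K,[u,v,1.]); return c+r*(z-c[2])/r[2]
def px(d,X):
    p=d["camera_matrix"]@(np.array(d["R"])@np.array(X,float)+d["t"]); return p[:2]/p[2]
def crop(d,x0,y0,x1,y1,f,name):
    cv2.imwrite(name,cv2.resize(d["frame"][y0:y1,x0:x1],None,fx=f,fy=f,interpolation=cv2.INTER_CUBIC))
E
python3 - <<'E'
from h import *
d=pickle.load(open("top0.pkl","rb"))
crop(d,120,95,360,230,3.3,"pics/c1.png")
E
```

```text
(no output)
```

View pics/c1.png

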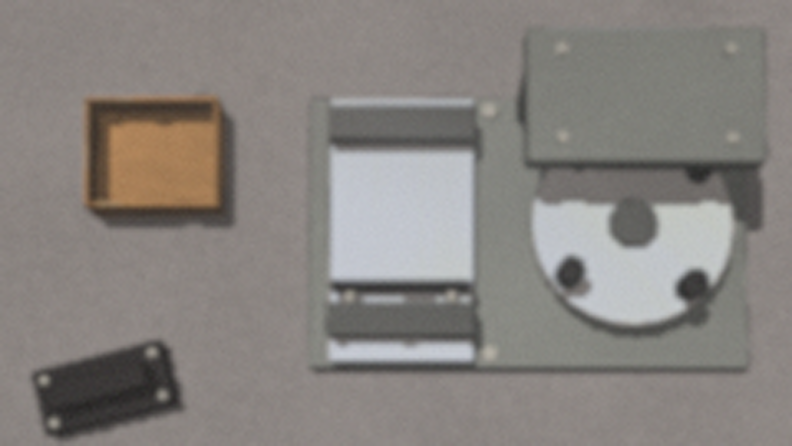

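The crop shows the middle casing's four screws at (43,380), (152,353), (163,396) and (54,424). Bed edges run from x=330 to 475, the fixed jaw face is at y≈142, the facing at y≈285, and the front grips at (571,270) and (693,283).

```bash
python3 - <<'E'
from h import *
np.set_printoptions(precision=1,suppress=True)
d=pickle.load(open("top0.pkl","rb"))
print("cam",-np.array(d["R"]).T@d["t"])
f=lambda u,v,z:ray(d,u/3.3+120,v/3.3+95,z)[:2]
S=np.array([f(*p,30) for p in[(43,380),(152,353),(163,396),(54,424)]])
print(S,"ctr",S.mean(0)); v=(S[1]+S[2]-S[0]-S[3])/2; w=(S[1]+S[0]-S[2]-S[3])/2
print("long",np.linalg.norm(v),np.arctan2(-v[0],-v[1])*-1, np.linalg.norm(w))
print("body corners",[f(*p,30) for p in[(33,374),(160,341),(181,406),(58,437)]])
print("base",[f(*p,20) for p in[(311,368),(748,368),(312,97)]])
print("fixedtop",[f(*p,72) for p in[(330,105),(476,105),(476,141),(330,141)]])
print("jawtop",[f(*p,71) for p in[(328,302),(477,302),(477,338),(328,338)]])
print("bed",[f(*p,40) for p in[(330,97),(474,97),(474,363),(330,363)]])
print("canopy",[f(*p,163) for p in[(529,28),(765,28),(765,160),(527,160)]])
print("facing",f(402,285,60)); print("grips",f(571,270,115),f(693,283,115)); 
print("wheel L/R/bottom",f(532,210,65),f(734,210,65),f(633,326,65),"hub",f(633,222,70))
E
```

```text
cam [ 339.2   -0.3 1450.6]
[[441.1 343.6]
 [465.4 246.2]
 [426.7 235.7]
 [401.6 332.8]] ctr [433.7 289.6]
long 100.33110492334964 0.24891873561602817 40.52113972757372
body corners [array([446.5, 352.7]), array([476.3, 239.2]), array([417.7, 219.4]), array([390., 329.])]
base [array([452.7, 103.9]), array([ 452.7, -291.9]), array([702.9, 104.8])]
fixedtop [array([682.4,  85. ]), array([682.5, -44.5]), array([650.1, -44.4]), array([650. ,  84.8])]
jawtop [array([506.7,  85.7]), array([506.7, -44.9]), array([475. , -44.8]), array([475. ,  85.5])]
bed [array([697.8,  87. ]), array([697.9, -43.7]), array([455.6, -43.1]), array([455.6,  85.5])]
canopy [array([725.3, -85.9]), array([ 725.4, -282.5]), array([ 613.7, -280.2]), array([613.6, -83.6])]
facing [523.2  21.1]
grips [ 528.8 -123.5] [ 517.7 -227.2]
wheel L/R/bottom [589.5 -94.1] [ 589.6 -273.1] [ 486.2 -182.3] hub [ 577.9 -182.8]
```

```bash
cat >> h.py <<'E'
from scipy.spatial.transform import Rotation as Ro
np.set_printoptions(precision=2,suppress=True)
def st():
    from workcell import arm
    s=arm.sense(); M=Ro.from_quat(s["tcp_rot"],scalar_first=True).as_matrix()
    psi=np.arctan2(M[1,0],M[0,0])
    print("t %.2f"%s["clock"],"tcp",s["ee_pos"],"psi %.3f"%psi,"F",s["ft_force"],"gap %.2f"%s["finger_gap"],"q",s["joint_pos"])
    return s,M,psi
def go(x,y,z):
    s,M,psi=st(); print("tool shift mm",M.T@(np.array([x,y,z])-s["ee_pos"]))
E
python3 -c "
from h import *
s,M,p=st();print(M);go(434,290,150)"
```

```text
t 0.10 tcp [168.77 601.02 241.15] psi 1.297 F [-0.41 -0.39 -0.51] gap 1.00 q [ 1.23  0.31  1.64  0.    1.2  -0.07]
[[ 0.27 -0.   -0.96]
 [ 0.96 -0.    0.27]
 [-0.   -1.    0.  ]]
t 0.10 tcp [168.77 601.02 241.15] psi 1.297 F [-0.41 -0.39 -0.51] gap 1.00 q [ 1.23  0.31  1.64  0.    1.2  -0.07]
tool shift mm [-227.52   91.57 -339.46]
```

Call:
jog_arm --pt "-0.019 0.004 -0.0283" --pt "-0.019 0.004 -0.0283" --pt "-0.019 0.004 -0.0283" --pt "-0.019 0.004 -0.0283" --pt "-0.019 0.004 -0.0283" --pt "-0.019 0.004 -0.0283" --pt "-0.019 0.004 -0.0283" --pt "-0.019 0.004 -0.0283" --pt "-0.019 0.004 -0.0283" --pt "-0.019 0.004 -0.0283" --pt "-0.019 0.004 -0.0283" --pt "-0.019 0.004 -0.0283" --yaw '[0,0,0,0,0,0,0,0,0,0,0,0]' --claw '[1,1,1,1,1,1,1,1,1,1,1,1]'

```text
clock: 1.3
ee_pos: [434.7, 289.0, 193.7]
tcp_rot: [0.564, -0.564, -0.427, 0.427]
ft_force: [0.5, -0.3, 0.1]
finger_gap: 0.999
```

Call:
jog_arm --pt "0 0 0" --pt "0 0 0" --pt "0 0 0" --pt "0 0 0" --pt "0 0 0" --pt "0 0 0" --pt "0 0 0" --pt "0 0 0" --pt "0 0 0" --pt "0 0 0" --yaw '[0.131,0.131,0.131,0.131,0.131,0.131,0.131,0.131,0,0]' --claw '[1,1,1,1,1,1,1,1,1,1]'

```text
clock: 2.3
ee_pos: [434.1, 290.2, 193.9]
tcp_rot: [-0.701, 0.702, 0.089, -0.089]
ft_force: [0.4, 0.3, 0.1]
finger_gap: 0.996
```

```bash
python3 - <<'E'
from h import *
go(434,290,46)
from workcell import arm
d=arm.snapshot("wrist"); pickle.dump(d,open("w1.pkl","wb")); cv2.imwrite("pics/w1.png",d["frame"])
for z,n in((30,"c"),(65,"rib")): print(n,px(d,[434,290,z]))
E
```

```text
t 2.30 tcp [434.07 290.22 193.94] psi 0.252 F [0.35 0.3  0.07] gap 1.00 q [ 0.51  0.17  1.92 -0.    1.06  0.25]
tool shift mm [ -0.02 147.94  -0.17]
c [251.5  179.28]
rib [251.4  188.98]
```

View pics/w1.png

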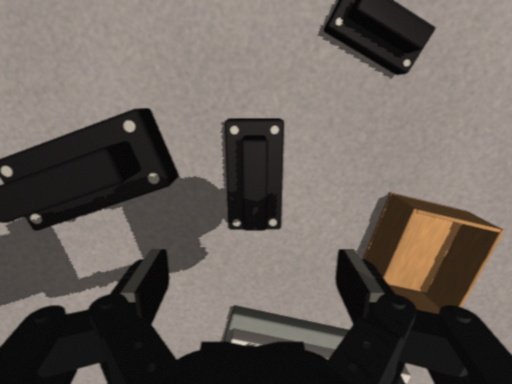

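```bash
python3 - <<'E'
from h import *
d=pickle.load(open("w1.pkl","rb"))
S=np.array([ray(d,*p,30)[:2] for p in[(234.5,129.5),(275,129.5),(272.5,222.5),(236.5,223)]])
print(S,S.mean(0)); v=(S[0]+S[1]-S[2]-S[3])/2; print(np.linalg.norm(v),np.arctan2(v[1],v[0])-np.pi/2,np.arctan2(-v[1],-v[0])-np.pi/2)
go(*S.mean(0),46)
E
```

```text
[[404.73 335.54]
 [443.89 345.66]
 [468.84 247.92]
 [430.42 237.36]] [436.97 291.62]
101.18209385905864 0.25290282385195484 -2.8886898297378387
t 2.35 tcp [434.14 290.28 194.05] psi 0.251 F [ 0.28  0.38 -0.35] gap 1.00 q [ 0.51  0.17  1.92 -0.    1.06  0.25]
tool shift mm [  3.14 148.04   0.62]
```

The wrist view shows the middle casing upright with screws around (254,176). The screw spacing of 101 x 40 mm fits a 120x60 body, so I'm descending to grasp its rib.

Call:
jog_arm --pt "0.002 0.016 0" --pt "0 0.016 0" --pt "0 0.016 0" --pt "0 0.016 0" --pt "0 0.016 0" --pt "0 0.016 0" --pt "0 0.016 0" --pt "0 0.016 0" --pt "0 0.012 0" --pt "0 0.008 0" --pt "0 0 0" --yaw '[0,0,0,0,0,0,0,0,0,0,0]' --claw '[1,1,1,1,1,1,1,1,1,1,1]'

```text
clock: 3.45
ee_pos: [435.4, 290.4, 45.2]
tcp_rot: [-0.701, 0.702, 0.087, -0.089]
ft_force: [-0.9, -0.2, -0.5]
finger_gap: 1.002
```

Call:
jog_arm --pt "0 0 0" --pt "0 0 0" --pt "0 0 0" --pt "0 0 0" --pt "0 0 0" --pt "0 0 0" --pt "0 0 0" --pt "0 0 0" --pt "0 0 0" --pt "0 0 0" --yaw '[0,0,0,0,0,0,0,0,0,0]' --claw '[-1,-1,-1,-1,-1,-1,-1,-1,-1,-1]' --force 60

```text
clock: 4.45
ee_pos: [436.4, 291.0, 47.0]
tcp_rot: [0.702, -0.702, -0.088, 0.088]
ft_force: [-2.1, -0.5, 6.1]
finger_gap: 0.269
```

Call:
jog_arm --pt "0 -0.01 0" --pt "0 -0.015 0" --pt "0 -0.015 0" --pt "0 -0.015 0" --pt "0 -0.015 0" --pt "0 -0.015 0" --pt "0 -0.015 0" --pt "0 -0.015 0" --pt "0 -0.015 0" --pt "0 0 0" --yaw '[0.05,0.05,0.05,0.05,0.05,0,0,0,0,0]' --claw '[-1,-1,-1,-1,-1,-1,-1,-1,-1,-1]'

```text
clock: 5.45
ee_pos: [437.1, 291.3, 177.2]
tcp_rot: [0.708, -0.707, -0.001, -0.001]
ft_force: [0.7, 0.7, -4.3]
finger_gap: 0.271
```

```bash
python3 -c "
from h import *
go(615,21,176)"
```

```text
t 5.45 tcp [437.06 291.28 177.21] psi -0.001 F [ 0.74  0.69 -4.3 ] gap 0.27 q [ 0.5   0.19  1.93 -0.    1.02  0.51]
tool shift mm [ 178.23    1.29 -270.09]
```

Call:
jog_arm --pt "0.007 0 -0.0125" --pt "0.015 0 -0.0225" --pt "0.015 0 -0.0225" --pt "0.015 0 -0.0225" --pt "0.015 0 -0.0225" --pt "0.015 0 -0.0225" --pt "0.015 0 -0.0225" --pt "0.015 0 -0.0225" --pt "0.015 0 -0.0225" --pt "0.015 0 -0.0225" --pt "0.015 0 -0.0225" --pt "0.015 0 -0.0225" --yaw '[0,0,0,0,0,0,0,0,0,0,0,0]' --claw '[-1,-1,-1,-1,-1,-1,-1,-1,-1,-1,-1,-1]'

```text
clock: 6.65
ee_pos: [607.0, 28.6, 173.7]
tcp_rot: [-0.707, 0.707, -0.002, -0.001]
ft_force: [0.4, 0.0, -4.8]
finger_gap: 0.27
```

Call:
jog_arm --pt "0.003 0 -0.01" --pt "0 0 0" --pt "0 0 0" --yaw '[0,0,0]' --claw '[-1,-1,-1]'

```text
clock: 6.95
ee_pos: [609.5, 20.8, 174.8]
tcp_rot: [0.707, -0.707, 0.002, 0.001]
ft_force: [-0.5, 0.0, -4.6]
finger_gap: 0.268
```

```bash
python3 - <<'E'
from h import *
go(615,21,90)
from workcell import arm
d=arm.snapshot("wrist"); pickle.dump(d,open("w2.pkl","wb")); cv2.imwrite("pics/w2.png",cv2.resize(d["frame"],None,fx=1.5,fy=1.5))
E
```

```text
t 6.95 tcp [609.47  20.78 174.78] psi -0.002 F [-0.48  0.03 -4.55] gap 0.27 q [-0.04  0.35  1.72  0.    1.07 -0.04]
tool shift mm [ 5.82 84.76  0.16]
```

View pics/w2.png

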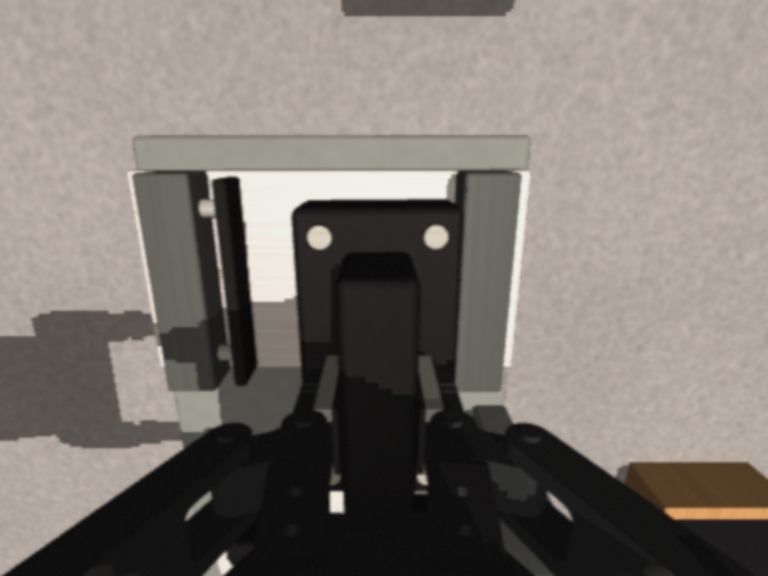

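Wrist view: casing square in the hand, fixed jaw's top outer edge from (519,172) to (503,390), base plate's left edge along row 137, moving jaw top (136..190,172).

```bash
python3 - <<'E'
from h import *
d=pickle.load(open("w2.pkl","rb"))
f=lambda u,v,z:ray(d,u/1.5,v/1.5,z)[:2]
print("fixed top outer",f(520,172,72),f(503,390,72),"inner",f(464,172,72),f(458,390,72))
print("jaw top",f(136,172,71),f(190,172,71),f(170,390,71),f(212,390,71))
print("base",f(134,137,20),f(529,137,20))
z=174.8-46.5+30
print("casing screws",f(319,237,z),f(436,237,z),"corners",f(294,213,z),f(460,213,z),f(302,380,z))
E
```

```text
fixed top outer [683.51  89.35] [685.98 -39.23] inner [654.42  89.37] [658.5  -39.27]
jaw top [482.97  89.43] [511.29  89.42] [481.55 -40.11] [507.44 -40.08]
base [457.78 108.1 ] [703.13 107.87]
casing screws [589.66  71.79] [629.98  71.78] corners [581.53  80.01] [637.77  79.99] [580.76  16.27]
```

Call:
jog_arm --pt "0.007 0.01 0" --pt "0 0.01 0" --pt "0 0.01 0" --pt "0 0.01 0" --pt "0 0.01 0" --pt "0 0.01 0" --pt "0 0.01 0" --pt "0 0.006 0" --pt "0 0.005 0" --pt "0 0.003 0" --pt "0 0 0" --yaw '[0,0,0,0,0,0,0,0,0,0,0]' --claw '[-1,-1,-1,-1,-1,-1,-1,-1,-1,-1,-1]'

```text
clock: 8.1
ee_pos: [617.9, 20.6, 92.0]
tcp_rot: [0.707, -0.707, 0.001, -0.0]
ft_force: [-0.2, 0.2, -4.7]
finger_gap: 0.276
```

```bash
python3 -c "
from h import *
go(623.5,21,86.5)"
```

```text
t 8.10 tcp [617.86  20.63  91.98] psi -0.001 F [-0.25  0.17 -4.66] gap 0.28 q [-0.04  0.47  1.75 -0.    0.93 -0.04]
tool shift mm [5.65 5.48 0.37]
```

Call:
jog_arm --pt "0 0.002 0" --pt "0 0.002 0" --pt "0 0 0" --yaw '[0,0,0]' --claw '[-1,-1,-1]'

```text
clock: 8.4
ee_pos: [617.9, 20.7, 88.2]
tcp_rot: [0.707, -0.707, 0.0, -0.0]
ft_force: [-0.6, -0.1, -5.3]
finger_gap: 0.271
```

Call:
jog_arm --pt "0 0.001 0" --pt "0 0 0" --yaw '[0,0]' --claw '[-1,-1]'

```text
clock: 8.6
ee_pos: [618.0, 20.7, 87.3]
tcp_rot: [0.707, -0.707, 0.0, -0.0]
ft_force: [0.6, -0.5, -4.5]
finger_gap: 0.267
```

Call:
jog_arm --pt "0 0.001 0" --pt "0 0 0" --yaw '[0,0]' --claw '[-1,-1]'

```text
clock: 8.8
ee_pos: [618.1, 20.7, 87.1]
tcp_rot: [-0.707, 0.707, -0.0, 0.0]
ft_force: [-3.0, -0.2, 0.4]
finger_gap: 0.271
```

Call:
jog_arm --pt "0.0015 0 0" --pt "0.0015 0 0" --pt "0 0 0" --yaw '[0,0,0]' --claw '[-1,-1,-1]'

```text
clock: 9.1
ee_pos: [618.8, 20.7, 87.2]
tcp_rot: [-0.707, 0.707, -0.002, -0.002]
ft_force: [-8.3, -0.7, 7.8]
finger_gap: 0.271
```

Call:
jog_arm --pt "0.001 0 0" --pt "0 0 0" --yaw '[0,0]' --claw '[-1,-1]'

```text
clock: 9.3
ee_pos: [619.5, 20.7, 87.2]
tcp_rot: [-0.707, 0.707, -0.003, -0.002]
ft_force: [-7.9, -0.5, 8.3]
finger_gap: 0.272
```

Call:
jog_arm --pt "0.001 0 0" --pt "0 0 0" --yaw '[0,0]' --claw '[-1,-1]'

```text
clock: 9.5
ee_pos: [620.4, 20.7, 87.2]
tcp_rot: [-0.707, 0.707, -0.003, -0.002]
ft_force: [-8.5, -0.5, 6.9]
finger_gap: 0.272
```

Call:
jog_arm --pt "0.001 0 0" --pt "0 0 0" --yaw '[0,0]' --claw '[-1,-1]'

```text
clock: 9.7
ee_pos: [621.5, 20.7, 87.2]
tcp_rot: [-0.707, 0.707, -0.003, -0.002]
ft_force: [-8.2, -0.1, 7.0]
finger_gap: 0.275
```

Call:
jog_arm --pt "0.001 0 0" --pt "0 0 0" --yaw '[0,0]' --claw '[-1,-1]'

```text
clock: 9.9
ee_pos: [622.5, 20.8, 87.2]
tcp_rot: [-0.707, 0.707, -0.003, -0.002]
ft_force: [-7.3, -0.8, 6.8]
finger_gap: 0.269
```

Call:
jog_arm --pt "0.001 0 0" --pt "0 0 0" --yaw '[0,0]' --claw '[-1,-1]'

```text
clock: 10.1
ee_pos: [623.5, 20.7, 87.2]
tcp_rot: [-0.707, 0.707, -0.003, -0.002]
ft_force: [-7.2, -0.8, 6.8]
finger_gap: 0.27
```

Call:
jog_arm --pt "0.001 0 0" --pt "0 0 0" --yaw '[0,0]' --claw '[-1,-1]'

```text
clock: 10.3
ee_pos: [624.5, 20.7, 87.2]
tcp_rot: [0.707, -0.707, 0.003, 0.002]
ft_force: [-8.5, 0.2, 8.3]
finger_gap: 0.271
```

Call:
jog_arm --pt "0.001 0 0" --pt "0 0 0" --yaw '[0,0]' --claw '[-1,-1]'

```text
clock: 10.5
ee_pos: [624.6, 20.8, 87.3]
tcp_rot: [0.707, -0.707, 0.003, 0.003]
ft_force: [-11.4, -0.9, 10.3]
finger_gap: 0.274
```

Call:
jog_arm --pt "0.001 0 0" --pt "0 0 0" --yaw '[0,0]' --claw '[-1,-1]'

```text
clock: 10.7
ee_pos: [624.7, 20.8, 87.3]
tcp_rot: [0.707, -0.707, 0.004, 0.003]
ft_force: [-13.7, 0.1, 11.7]
finger_gap: 0.268
```

The casing is against the fixed jaw: travel stopped at x≈624.6 and the force rose. Releasing and lifting.

Call:
jog_arm --pt "0 0 0" --pt "0 0 0" --pt "0 0 0" --pt "0 0 0" --pt "0 -0.01 0" --pt "0 -0.02 0" --pt "0 -0.02 0" --pt "0 -0.02 0" --pt "0 -0.02 0" --yaw '[0,0,0,0,0,0,0,0,0]' --claw '[0.2,0.2,0.2,0.2,0.2,0.2,0.2,0.2,0.2]'

```text
clock: 11.6
ee_pos: [629.4, 20.7, 177.9]
tcp_rot: [-0.707, 0.707, 0.0, 0.001]
ft_force: [-0.2, -0.2, 1.0]
finger_gap: 0.602
```

```bash
python3 -c "
from h import *
go(520,-229,180)
from workcell import arm
d=arm.snapshot('top'); pickle.dump(d,open('top1.pkl','wb'))"
```

```text
t 11.60 tcp [629.38  20.66 177.89] psi -0.001 F [-0.19 -0.16  0.97] gap 0.60 q [-0.04  0.38  1.67  0.    1.09 -0.04]
tool shift mm [-109.11   -2.22 -249.78]
```

Call:
jog_arm --pt "-0.009 -0.01 -0.02" --pt "-0.009 -0.01 -0.021" --pt "-0.009 0 -0.021" --pt "-0.009 0 -0.021" --pt "-0.009 0 -0.021" --pt "-0.009 0 -0.021" --pt "-0.009 0 -0.021" --pt "-0.009 0 -0.021" --pt "-0.009 0 -0.021" --pt "-0.009 0 -0.021" --pt "-0.009 0 -0.021" --pt "-0.01 0 -0.02" --yaw '[0,0,0,0,0,0.13,0.13,0.13,0.13,0.13,0.13,0.13]' --claw '[0.2,0.2,0.2,0.2,0.2,1,1,1,1,1,1,1]'

```text
clock: 12.85
ee_pos: [473.0, -191.0, 196.5]
tcp_rot: [-0.634, 0.634, -0.313, 0.313]
ft_force: [-0.3, 0.3, 0.1]
finger_gap: 1.0
```

```bash
python3 - <<'E'
from h import *
go(520,-229,150)
from workcell import arm
d=arm.snapshot("wrist"); pickle.dump(d,open("w3.pkl","wb")); cv2.imwrite("pics/w3.png",cv2.resize(d["frame"],None,fx=1.5,fy=1.5))
E
```

```text
t 12.85 tcp [ 473.   -190.97  196.47] psi -0.917 F [-0.31  0.28  0.08] gap 1.00 q [-0.47  0.14  1.94 -0.    1.06  0.45]
tool shift mm [58.73 46.54 14.16]
```

View pics/w3.png

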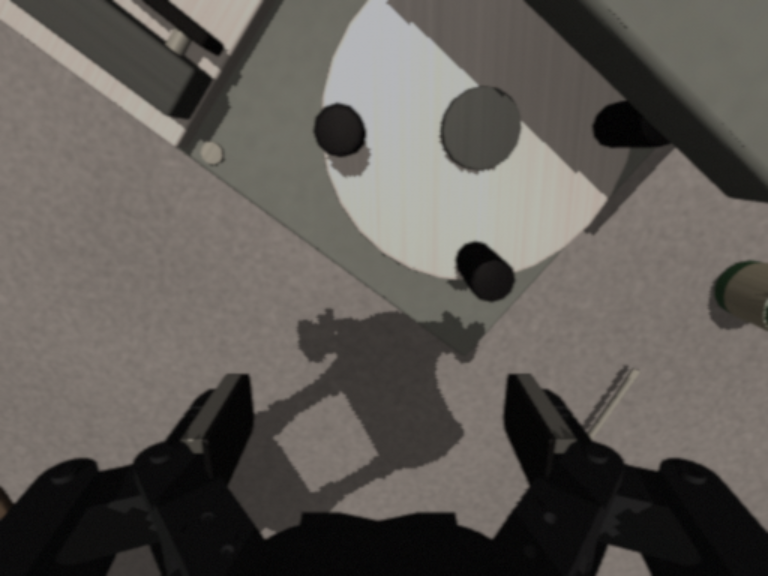

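Wrist view: grip tops at (493,281) front, (341,129) left, (613,126) right, partly under the canopy; hub at (480,128).

```bash
python3 - <<'E'
from h import *
d=pickle.load(open("w3.pkl","rb"))
f=lambda u,v,z:ray(d,u/1.5,v/1.5,z)[:2]
B,A,C=f(493,281,115),f(341,129,115),f(613,126,115)
print(B,A,C,"mid AC",(A+C)/2,"dist",np.linalg.norm(A-C),np.linalg.norm(A-B),np.linalg.norm(C-B)); print("hub",[f(480,128,z) for z in(65,75)])
v=A-C;c=(A+C)/2;print("phiA",np.degrees(np.arctan2(v[1],v[0])),"phiB",np.degrees(np.arctan2(*(B-c)[::-1])))
E
```

```text
[ 521.81 -228.15] [ 533.44 -123.61] [ 610.5  -221.82] mid AC [ 571.97 -172.71] dist 124.84189159322663 105.18944479570742 88.9202583053997
hub [array([ 581.15, -181.38]), array([ 579.45, -179.9 ])]
phiA 128.12052118869582 phiB -132.1395700788692
```

```bash
python3 -c "
from h import *
go(521.5,-228.9,90)"
```

```text
t 12.90 tcp [ 469.45 -191.01  195.78] psi -0.921 F [-2.68 -0.43 -0.27] gap 1.00 q [-0.47  0.14  1.95 -0.    1.06  0.45]
tool shift mm [ 61.91 105.57  18.87]
```

Call:
jog_arm --pt "0.0155 0 0.0047" --pt "0.0155 0 0.0047" --pt "0.0155 0 0.0047" --pt "0.0155 0 0.0047" --pt "0 0.016 0" --pt "0 0.016 0" --pt "0 0.016 0" --pt "0 0.016 0" --pt "0 0.016 0" --pt "0 0.015 0" --pt "0 0.01 0" --pt "0 0 0" --yaw '[0,0,0,0,0,-0.02,0,0,0,0,0,0]' --claw '[1,1,1,1,1,1,1,1,1,1,1,1]'

```text
clock: 14.1
ee_pos: [525.2, -226.8, 89.5]
tcp_rot: [0.638, -0.638, 0.306, -0.303]
ft_force: [0.7, 0.4, -0.5]
finger_gap: 0.997
```

Call:
jog_arm --pt "0 0 0" --pt "0 0 0" --pt "0 0 0" --pt "0 0 0" --pt "0 0 0" --pt "0 0 0" --pt "0 0 0" --pt "0 0 0" --yaw '[0,0,0,0,0,0,0,0]' --claw '[-1,-1,-1,-1,-1,-1,-1,-1]' --force 30

```text
clock: 14.9
ee_pos: [526.0, -227.1, 92.0]
tcp_rot: [0.638, -0.638, 0.305, -0.304]
ft_force: [-2.7, 2.2, 5.4]
finger_gap: 0.277
```

```bash
python3 -c "
from h import *
go(521.5,-228.9,90)"
```

```text
t 14.90 tcp [ 526.02 -227.06   92.03] psi -0.891 F [-2.69  2.19  5.37] gap 0.28 q [-0.48  0.4   1.86  0.    0.89  0.41]
tool shift mm [-1.41  2.03 -4.67]
```

Call:
jog_arm --pt "-0.0046 0 0.0002" --pt "-0.0092 0 0.0006" --pt "-0.0092 0 0.0006" --pt "0 0 0" --yaw '[0.065,0.131,0.131,0]' --claw '[-1,-1,-1,-1]'

```text
clock: 15.3
ee_pos: [513.7, -206.9, 92.0]
tcp_rot: [-0.579, 0.58, -0.406, 0.404]
ft_force: [-4.8, -0.2, 6.4]
finger_gap: 0.268
```

Call:
jog_arm --pt "-0.0092 0 0.0006" --pt "-0.0092 0 0.0006" --pt "-0.0092 0 0.0006" --pt "-0.0092 0 0.0006" --pt "-0.0092 0 0.0006" --pt "0 0 0" --yaw '[0.131,0.131,0.131,0.131,0.131,0]' --claw '[-1,-1,-1,-1,-1,-1]'

```text
clock: 15.9
ee_pos: [511.5, -160.9, 92.0]
tcp_rot: [0.417, -0.42, 0.572, -0.568]
ft_force: [-8.6, 2.3, 10.2]
finger_gap: 0.272
```

```bash
cat >> h.py <<'E'
C=np.array([580,-182.])
def wh(phi_t=None,r_t=None,z=90):
    s,M,psi=st(); p=s["ee_pos"][:2]-C; ph=np.arctan2(p[1],p[0])%(2*np.pi)
    u=p/np.linalg.norm(p); cw=np.array([u[1],-u[0]]); F=s["ft_force"][:2]
    print("r %.1f phi %.1f deg; tangent psi err %.3f; F cw %.1f F out %.1f"%(np.linalg.norm(p),np.degrees(ph),(psi-ph+np.pi/2+np.pi/2)%np.pi-np.pi/2,F@cw,F@u))
    return s,M,ph
E
python3 -c "
from h import *
wh()"
```

```text
t 15.90 tcp [ 511.52 -160.95   91.96] psi -1.875 F [-8.6   2.27 10.19] gap 0.27 q [-0.39  0.34  1.94 -0.    0.87  1.49]
r 71.6 phi 162.9 deg; tangent psi err -0.006; F cw -0.4 F out 8.9
```

Call:
jog_arm --pt "-0.0094 0 0.0003" --pt "-0.0094 0 0.0003" --pt "-0.0094 0 0.0003" --pt "-0.0094 0 0.0004" --pt "-0.0094 0 0.0004" --pt "-0.0094 0 0.0004" --pt "0 0 0" --yaw '[0.131,0.131,0.131,0.131,0.131,0.131,0]' --claw '[-1,-1,-1,-1,-1,-1,-1]'

```text
clock: 16.6
ee_pos: [546.6, -118.0, 92.0]
tcp_rot: [0.167, -0.169, 0.688, -0.686]
ft_force: [-6.2, 2.9, 9.7]
finger_gap: 0.273
```

```bash
python3 -c "
from h import *
wh()"
```

```text
t 16.60 tcp [ 546.58 -117.97   91.96] psi -2.663 F [-6.18  2.94  9.72] gap 0.27 q [-0.29  0.38  1.89  0.    0.88  2.37]
r 72.2 phi 117.6 deg; tangent psi err -0.002; F cw -4.1 F out 5.5
```

Call:
jog_arm --pt "0 0 0" --pt "0 0 0" --pt "0 0 0" --pt "0 0 0" --pt "0 -0.015 0" --pt "0 -0.015 0" --pt "0 -0.018 -0.003" --pt "0.0098 0 0.0006" --pt "0.0098 0 0.0006" --pt "0.0098 0 0.0006" --pt "0.0098 0 0.0006" --pt "0.0098 0 0.0006" --yaw '[0,0,0,0,0,0,0,-0.131,-0.131,-0.131,-0.131,-0.131]' --claw '[1,1,1,1,1,1,1,1,1,1,1,1]'

```text
clock: 17.8
ee_pos: [514.0, -151.7, 140.5]
tcp_rot: [-0.383, 0.382, -0.594, 0.596]
ft_force: [-0.6, -0.1, -0.2]
finger_gap: 0.998
```

Call:
jog_arm --pt "0.0098 0 0.0006" --pt "0.0098 0 0.0006" --pt "0.0098 0 0.0006" --pt "0.0098 0 0.0006" --pt "0.0098 0 0.0006" --pt "0.0098 0 0.0006" --pt "0.0098 0 0.0006" --pt "0 0 0" --pt "0 0 0" --yaw '[-0.131,-0.131,-0.131,-0.131,-0.131,-0.131,-0.131,0,0]' --claw '[1,1,1,1,1,1,1,1,1]'

```text
clock: 18.7
ee_pos: [515.0, -217.7, 140.0]
tcp_rot: [0.605, -0.604, 0.366, -0.367]
ft_force: [1.2, -0.4, -0.1]
finger_gap: 1.003
```

```bash
python3 -c "
from h import *
wh()"
```

```text
t 18.70 tcp [ 515.04 -217.73  139.99] psi -1.090 F [ 1.17 -0.37 -0.11] gap 1.00 q [-0.48  0.3   1.87  0.    0.97  0.61]
r 74.1 phi 208.8 deg; tangent psi err -0.022; F cw -0.9 F out -0.8
```

Call:
jog_arm --pt "0 0.017 0" --pt "0 0.017 0" --pt "0 0.015 0" --pt "0 0 0" --pt "0 0 0" --pt "0 0 0" --pt "0 0 0" --pt "0 0 0" --pt "0 0 0" --pt "0 0 0" --pt "0 0 0" --yaw '[0,0,0,0,0,0,0,0,0,0,0]' --claw '[1,1,1,1,-1,-1,-1,-1,-1,-1,-1]'

```text
clock: 19.8
ee_pos: [514.4, -217.1, 91.1]
tcp_rot: [0.605, -0.605, 0.366, -0.366]
ft_force: [-1.9, 2.3, 5.7]
finger_gap: 0.273
```

```bash
python3 -c "
from h import *
wh()"
```

```text
t 19.80 tcp [ 514.39 -217.14   91.07] psi -1.087 F [-1.86  2.26  5.68] gap 0.27 q [-0.48  0.37  1.89  0.    0.88  0.61]
r 74.4 phi 208.2 deg; tangent psi err -0.008; F cw 2.9 F out 0.6
```

Call:
jog_arm --pt "-0.0097 0 0.0006" --pt "-0.0097 0 0.0006" --pt "-0.0097 0 0.0006" --pt "-0.0097 0 0.0006" --pt "-0.0097 0 0.0005" --pt "-0.0097 0 0.0005" --pt "-0.0097 0 0.0005" --pt "-0.0097 0 0.0005" --pt "-0.0097 0 0.0005" --pt "-0.0097 0 0.0005" --pt "-0.0097 0 0.0005" --pt "-0.0097 0 0.0005" --yaw '[0.131,0.131,0.131,0.131,0.131,0.131,0.131,0.131,0.131,0.131,0.131,0.131]' --claw '[-1,-1,-1,-1,-1,-1,-1,-1,-1,-1,-1,-1]'

```text
clock: 21.0
ee_pos: [543.2, -115.6, 91.0]
tcp_rot: [0.166, -0.168, 0.688, -0.686]
ft_force: [-5.6, 2.1, 9.4]
finger_gap: 0.27
```

Call:
jog_arm --pt "0 0 0" --yaw '[0]' --claw '[-1]'

```text
clock: 21.1
ee_pos: [544.3, -115.0, 91.0]
tcp_rot: [0.167, -0.168, 0.688, -0.686]
ft_force: [-4.9, 4.4, 9.5]
finger_gap: 0.27
```

```bash
python3 -c "
from h import *
wh()"
```

```text
t 21.10 tcp [ 544.34 -115.01   91.03] psi -2.663 F [-4.87  4.36  9.53] gap 0.27 q [-0.29  0.37  1.9   0.    0.88  2.37]
r 75.9 phi 118.0 deg; tangent psi err -0.010; F cw -2.2 F out 6.1
```

Second stroke done, about 192° in total. I'll return and repeat.

Call:
jog_arm --pt "0 0 0" --pt "0 0 0" --pt "0 0 0" --pt "0 0 0" --pt "0 -0.015 0" --pt "0 -0.015 0" --pt "0 -0.018 0" --pt "0.0098 0 0.0006" --pt "0.0098 0 0.0006" --pt "0.0098 0 0.0006" --pt "0.0098 0 0.0006" --pt "0.0098 0 0.0006" --yaw '[0,0,0,0,0,0,0,-0.131,-0.131,-0.131,-0.131,-0.131]' --claw '[1,1,1,1,1,1,1,1,1,1,1,1]'

```text
clock: 22.3
ee_pos: [511.9, -152.2, 140.3]
tcp_rot: [-0.383, 0.382, -0.594, 0.596]
ft_force: [0.6, -0.4, -0.7]
finger_gap: 0.999
```

Call:
jog_arm --pt "0.0098 0 0.0006" --pt "0.0098 0 0.0006" --pt "0.0098 0 0.0006" --pt "0.0098 0 0.0006" --pt "0.0098 0 0.0006" --pt "0.0098 0 0.0006" --pt "0.0098 0 0.0006" --pt "0 0 0" --pt "0 0 0" --yaw '[-0.131,-0.131,-0.131,-0.131,-0.131,-0.131,-0.131,0,0]' --claw '[1,1,1,1,1,1,1,1,1]'

```text
clock: 23.2
ee_pos: [513.2, -218.2, 139.5]
tcp_rot: [0.605, -0.604, 0.366, -0.367]
ft_force: [0.4, 0.2, -1.2]
finger_gap: 0.999
```

```bash
python3 -c "
from h import *
wh()"
```

```text
t 23.20 tcp [ 513.15 -218.19  139.54] psi -1.090 F [ 0.44  0.23 -1.19] gap 1.00 q [-0.48  0.3   1.87  0.    0.97  0.61]
r 76.0 phi 208.4 deg; tangent psi err -0.016; F cw -0.0 F out -0.5
```

Call:
jog_arm --pt "0 0.017 0" --pt "0 0.017 0" --pt "0 0.0145 0.001" --pt "0 0 0" --pt "0 0 0" --pt "0 0 0" --pt "0 0 0" --pt "0 0 0" --pt "0 0 0" --pt "0 0 0" --yaw '[0,0,0,0,0,0,0,0,0,0]' --claw '[1,1,1,-1,-1,-1,-1,-1,-1,-1]'

```text
clock: 24.2
ee_pos: [513.8, -217.3, 90.8]
tcp_rot: [0.605, -0.605, 0.366, -0.366]
ft_force: [-1.4, 1.5, 5.5]
finger_gap: 0.273
```

Call:
jog_arm --pt "-0.0097 0 0.0006" --pt "-0.0097 0 0.0006" --pt "-0.0097 0 0.0006" --pt "-0.0097 0 0.0006" --pt "-0.0097 0 0.0006" --pt "-0.0097 0 0.0006" --pt "-0.0097 0 0.0005" --pt "-0.0097 0 0.0005" --pt "-0.0097 0 0.0005" --pt "-0.0097 0 0.0005" --pt "-0.0097 0 0.0005" --pt "-0.0097 0 0.0005" --yaw '[0.131,0.131,0.131,0.131,0.131,0.131,0.131,0.131,0.131,0.131,0.131,0.131]' --claw '[-1,-1,-1,-1,-1,-1,-1,-1,-1,-1,-1,-1]'

```text
clock: 25.4
ee_pos: [542.8, -115.2, 90.8]
tcp_rot: [0.166, -0.168, 0.688, -0.686]
ft_force: [-5.7, 4.1, 9.7]
finger_gap: 0.27
```

```bash
python3 -c "
from h import *
wh()"
```

```text
t 25.40 tcp [ 542.83 -115.19   90.79] psi -2.664 F [-5.66  4.12  9.72] gap 0.27 q [-0.29  0.37  1.9   0.    0.88  2.37]
r 76.5 phi 119.1 deg; tangent psi err -0.030; F cw -2.9 F out 6.4
```

Call:
jog_arm --pt "0 0 0" --pt "0 0 0" --pt "0 0 0" --pt "0 0 0" --pt "0 -0.015 0" --pt "0 -0.015 0" --pt "0 -0.018 0" --pt "0.0098 0 0.0006" --pt "0.0098 0 0.0006" --pt "0.0098 0 0.0006" --pt "0.0098 0 0.0006" --pt "0.0098 0 0.0006" --yaw '[0,0,0,0,0,0,0,-0.131,-0.131,-0.131,-0.131,-0.131]' --claw '[1,1,1,1,1,1,1,1,1,1,1,1]'

```text
clock: 26.6
ee_pos: [511.0, -152.2, 139.7]
tcp_rot: [-0.383, 0.382, -0.594, 0.595]
ft_force: [-0.0, 0.9, 0.7]
finger_gap: 1.0
```

Call:
jog_arm --pt "0.0098 0 0.0006" --pt "0.0098 0 0.0006" --pt "0.0098 0 0.0006" --pt "0.0098 0 0.0006" --pt "0.0098 0 0.0006" --pt "0.0098 0 0.0006" --pt "0.0098 0 0.0006" --pt "0 0 0" --pt "0 0 0" --yaw '[-0.131,-0.131,-0.131,-0.131,-0.131,-0.131,-0.131,0,0]' --claw '[1,1,1,1,1,1,1,1,1]'

```text
clock: 27.5
ee_pos: [512.3, -218.1, 138.9]
tcp_rot: [0.605, -0.605, 0.366, -0.367]
ft_force: [0.5, 1.1, 0.5]
finger_gap: 1.002
```

```bash
python3 - <<'E'
from h import *
wh()
from workcell import arm
d=arm.snapshot("top"); pickle.dump(d,open("top2.pkl","wb"))
crop(d,205,115,355,215,5,"pics/t2.png")
E
```

```text
t 27.50 tcp [ 512.28 -218.13  138.95] psi -1.090 F [0.45 1.1  0.53] gap 1.00 q [-0.48  0.3   1.88  0.    0.96  0.61]
r 76.8 phi 208.1 deg; tangent psi err -0.009; F cw 0.8 F out -0.9
```

View pics/t2.png

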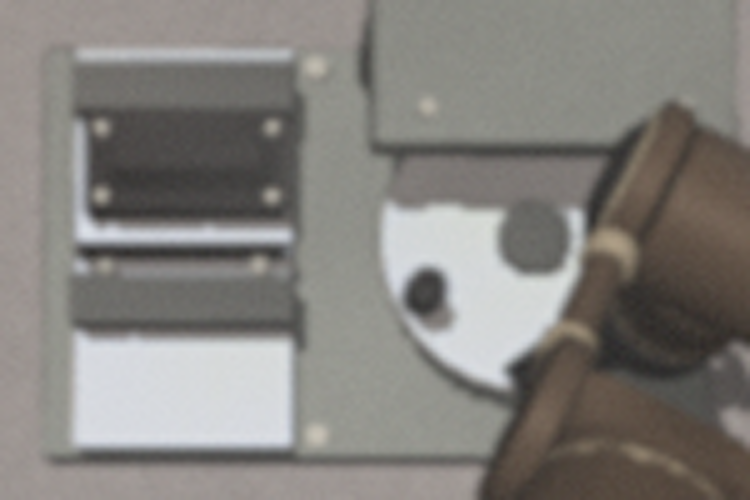

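Top view: casing square against the fixed jaw, its near edge at row 219. Facing front is at row ~244, moving jaw top at rows 276–325, fixed jaw top at rows 63–108.

```bash
python3 - <<'E'
from h import *
d=pickle.load(open("top2.pkl","rb")); f=lambda u,v,z:ray(d,u/5+205,v/5+115,z)[0]
print("jaw",f(185,276,71),f(185,325,71),"fixed",f(185,63,72),f(185,108,72),"casing near",f(180,217,70),f(180,219,70),"screws",f(180,127,70),f(180,195,70),"facing",f(185,244,68))
# profile along column
for u in(170/5+205,200/5+205): print([int(x) for x in d["frame"][120:185,int(u)].mean(1)])
E
```

```text
jaw 554.3721524708477 525.6883354022785 fixed 680.160266320255 653.3681752729844 casing near 589.2426817030555 588.0631320792443 screws 642.5234766883798 602.2305131078474 facing 573.6752753761381
[149, 148, 150, 148, 163, 185, 173, 138, 112, 111, 109, 110, 111, 109, 113, 110, 95, 80, 78, 75, 76, 76, 77, 76, 75, 73, 77, 73, 66, 61, 59, 61, 59, 70, 72, 70, 63, 60, 77, 108, 152, 198, 202, 150, 88, 56, 75, 108, 130, 135, 126, 110, 106, 105, 106, 107, 109, 110, 104, 86, 83, 109, 152, 195, 216]
[148, 145, 147, 149, 165, 186, 173, 138, 110, 106, 107, 106, 110, 110, 107, 107, 95, 83, 77, 76, 76, 73, 74, 74, 75, 77, 78, 74, 70, 65, 63, 66, 64, 69, 72, 73, 65, 61, 75, 115, 159, 199, 202, 153, 89, 55, 72, 108, 128, 136, 123, 107, 106, 106, 106, 105, 108, 108, 103, 88, 84, 108, 148, 195, 216]
```

Call:
jog_arm --pt "0 0.017 0" --pt "0 0.017 0" --pt "0 0.0135 0.0015" --pt "0 0 0" --pt "0 0 0" --pt "0 0 0" --pt "0 0 0" --pt "0 0 0" --pt "0 0 0" --pt "0 0 0" --yaw '[0,0,0,0,0,0,0,0,0,0]' --claw '[1,1,1,-1,-1,-1,-1,-1,-1,-1]'

```text
clock: 28.55
ee_pos: [513.6, -217.2, 91.3]
tcp_rot: [0.605, -0.605, 0.366, -0.366]
ft_force: [-1.0, 1.6, 6.4]
finger_gap: 0.274
```

Call:
jog_arm --pt "-0.0097 0 0.0006" --pt "-0.0097 0 0.0006" --pt "-0.0097 0 0.0006" --pt "-0.0097 0 0.0006" --pt "-0.0097 0 0.0006" --pt "-0.0097 0 0.0006" --pt "-0.0097 0 0.0006" --pt "-0.0097 0 0.0006" --pt "-0.0097 0 0.0005" --pt "-0.0097 0 0.0005" --pt "-0.0097 0 0.0005" --pt "0 0 0" --yaw '[0.131,0.131,0.131,0.131,0.131,0.131,0.131,0.131,0.131,0.131,0.131,0]' --claw '[-1,-1,-1,-1,-1,-1,-1,-1,-1,-1,-1,-1]'

```text
clock: 29.75
ee_pos: [535.6, -119.7, 91.3]
tcp_rot: [0.212, -0.213, 0.676, -0.673]
ft_force: [-4.3, 6.0, 8.9]
finger_gap: 0.272
```

```bash
python3 -c "
from h import *
wh()"
```

```text
t 29.75 tcp [ 535.58 -119.67   91.27] psi -2.531 F [-4.29  6.    8.9 ] gap 0.27 q [-0.3   0.36  1.91  0.    0.87  2.23]
r 76.5 phi 125.5 deg; tangent psi err -0.009; F cw -0.0 F out 7.4
```

Call:
jog_arm --pt "0 0 0" --pt "0 0 0" --pt "0 0 0" --pt "0 0 0" --pt "0 -0.015 0" --pt "0 -0.015 0" --pt "0 -0.018 0" --pt "0.0098 0 0.0006" --pt "0.0098 0 0.0006" --pt "0.0098 0 0.0006" --pt "0.0098 0 0.0006" --pt "0.0098 0 0.0006" --yaw '[0,0,0,0,0,0,0,-0.131,-0.131,-0.131,-0.131,-0.131]' --claw '[1,1,1,1,1,1,1,1,1,1,1,1]'

```text
clock: 30.95
ee_pos: [507.5, -161.2, 140.2]
tcp_rot: [-0.421, 0.42, -0.568, 0.569]
ft_force: [0.3, -0.1, -0.5]
finger_gap: 1.002
```

Call:
jog_arm --pt "0.0098 0 0.0006" --pt "0.0098 0 0.0006" --pt "0.0098 0 0.0006" --pt "0.0098 0 0.0006" --pt "0.0098 0 0.0006" --pt "0.0098 0 0.0006" --pt "0.0098 0 0.0006" --pt "0 0 0" --pt "0 0 0" --yaw '[-0.131,-0.131,-0.131,-0.131,-0.131,-0.131,-0.131,0,0]' --claw '[1,1,1,1,1,1,1,1,1]'

```text
clock: 31.85
ee_pos: [517.4, -226.4, 139.4]
tcp_rot: [0.627, -0.627, 0.326, -0.327]
ft_force: [0.0, 0.2, -0.1]
finger_gap: 1.0
```

Call:
jog_arm --pt "0 0.017 0" --pt "0 0.017 0" --pt "0 0.014 0.0015" --pt "0 0 0" --pt "0 0 0" --pt "0 0 0" --pt "0 0 0" --pt "0 0 0" --pt "0 0 0" --pt "0 0 0" --yaw '[0,0,0,0,0,0,0,0,0,0]' --claw '[1,1,1,-1,-1,-1,-1,-1,-1,-1]'

```text
clock: 32.85
ee_pos: [518.7, -225.4, 91.3]
tcp_rot: [0.628, -0.628, 0.325, -0.326]
ft_force: [-2.0, 1.2, 6.2]
finger_gap: 0.274
```

```bash
python3 -c "
from h import *
wh()
from workcell import arm
d=arm.snapshot('top');pickle.dump(d,open('top3.pkl','wb'))
print([int(x) for x in d['frame'][128:185,239].mean(1)])"
```

```text
t 32.85 tcp [ 518.72 -225.42   91.32] psi -0.956 F [-1.99  1.17  6.19] gap 0.27 q [-0.49  0.38  1.88  0.    0.88  0.47]
r 75.1 phi 215.3 deg; tangent psi err -0.002; F cw 2.1 F out 0.9
[114, 109, 110, 110, 111, 112, 112, 107, 97, 76, 75, 77, 73, 74, 78, 76, 75, 74, 76, 74, 68, 62, 62, 61, 65, 65, 70, 71, 61, 58, 59, 60, 58, 68, 97, 122, 127, 119, 109, 108, 105, 107, 106, 108, 108, 104, 86, 82, 108, 152, 197, 219, 220, 219, 218, 218, 218]
```

Call:
jog_arm --pt "-0.0049 0 0.0002" --pt "-0.0049 0 0.0002" --pt "-0.0049 0 0.0002" --pt "-0.0049 0 0.0002" --yaw '[0.0655,0.0655,0.0655,0.0655]' --claw '[-1,-1,-1,-1]'

```text
clock: 33.3
ee_pos: [509.5, -208.9, 91.3]
tcp_rot: [-0.579, 0.58, -0.404, 0.405]
ft_force: [-1.8, -2.0, 5.4]
finger_gap: 0.278
```

```bash
python3 -c "
from h import *
wh()"
```

```text
t 33.30 tcp [ 509.5  -208.88   91.3 ] psi -1.219 F [-1.76 -2.04  5.39] gap 0.28 q [-0.47  0.36  1.91 -0.    0.87  0.75]
r 75.4 phi 200.9 deg; tangent psi err -0.012; F cw -1.3 F out 2.4
```

Call:
jog_arm --pt "-0.0049 0 0.0002" --pt "-0.0049 0 0.0002" --yaw '[0.0655,0.0655]' --claw '[-1,-1]'

```text
clock: 33.5
ee_pos: [506.5, -199.5, 91.3]
tcp_rot: [-0.551, 0.553, -0.441, 0.442]
ft_force: [-3.6, -1.6, 6.7]
finger_gap: 0.271
```

```bash
python3 -c "
from h import *
wh()"
```

```text
t 33.50 tcp [ 506.47 -199.5    91.32] psi -1.349 F [-3.59 -1.62  6.68] gap 0.27 q [-0.45  0.35  1.93 -0.    0.86  0.9 ]
r 75.6 phi 193.4 deg; tangent psi err -0.012; F cw -0.7 F out 3.9
```

Call:
jog_arm --pt "-0.0049 0 0.0002" --pt "-0.0049 0 0.0002" --yaw '[0.0655,0.0655]' --claw '[-1,-1]'

```text
clock: 33.7
ee_pos: [504.6, -189.8, 91.3]
tcp_rot: [-0.521, 0.523, -0.477, 0.477]
ft_force: [-4.8, -1.9, 7.4]
finger_gap: 0.274
```

```bash
python3 -c "
from h import *
wh()"
```

```text
t 33.70 tcp [ 504.6  -189.79   91.27] psi -1.480 F [-4.84 -1.9   7.44] gap 0.27 q [-0.44  0.34  1.94 -0.    0.86  1.04]
r 75.8 phi 185.9 deg; tangent psi err -0.013; F cw -1.4 F out 5.0
```

Call:
jog_arm --pt "-0.0049 0 0.0002" --pt "-0.0049 0 0.0002" --yaw '[0.0655,0.0655]' --claw '[-1,-1]'

```text
clock: 33.9
ee_pos: [504.1, -180.0, 91.3]
tcp_rot: [0.489, -0.491, 0.51, -0.51]
ft_force: [-6.0, -2.0, 8.1]
finger_gap: 0.271
```

```bash
python3 -c "
from h import *
wh()"
```

```text
t 33.90 tcp [ 504.08 -179.99   91.3 ] psi -1.611 F [-6.01 -1.96  8.07] gap 0.27 q [-0.42  0.34  1.95 -0.    0.86  1.19]
r 75.9 phi 178.5 deg; tangent psi err -0.014; F cw -2.1 F out 6.0
```

Call:
jog_arm --pt "-0.0049 0 0.0002" --pt "-0.0049 0 0.0002" --yaw '[0.0655,0.0655]' --claw '[-1,-1]'

```text
clock: 34.1
ee_pos: [504.8, -170.1, 91.3]
tcp_rot: [0.454, -0.457, 0.541, -0.541]
ft_force: [-6.5, -2.6, 8.6]
finger_gap: 0.273
```

```bash
python3 -c "
from h import *
wh()"
```

```text
t 34.10 tcp [ 504.79 -170.12   91.25] psi -1.742 F [-6.54 -2.6   8.57] gap 0.27 q [-0.41  0.33  1.95 -0.    0.86  1.34]
r 76.1 phi 171.0 deg; tangent psi err -0.015; F cw -3.6 F out 6.1
```

Call:
jog_arm --pt "-0.0049 0 0.0002" --pt "-0.0049 0 0.0002" --yaw '[0.0655,0.0655]' --claw '[-1,-1]'

```text
clock: 34.3
ee_pos: [506.8, -160.5, 91.3]
tcp_rot: [0.417, -0.42, 0.57, -0.569]
ft_force: [-7.4, -1.4, 10.7]
finger_gap: 0.278
```

```bash
python3 - <<'E'
from h import *
wh()
from workcell import arm
d=arm.snapshot('top');pickle.dump(d,open('top4.pkl','wb'))
crop(d,205,115,305,190,8,"pics/t4.png")
print([int(x) for x in d['frame'][128:185,239].mean(1)])
E
```

```text
t 34.30 tcp [ 506.8  -160.48   91.25] psi -1.873 F [-7.45 -1.44 10.67] gap 0.28 q [-0.39  0.33  1.95 -0.    0.86  1.49]
r 76.3 phi 163.6 deg; tangent psi err -0.017; F cw -3.5 F out 6.7
[112, 106, 109, 109, 108, 110, 109, 109, 96, 79, 76, 77, 77, 75, 77, 78, 77, 77, 73, 74, 68, 61, 59, 63, 62, 68, 71, 70, 63, 61, 61, 59, 64, 80, 97, 107, 109, 107, 106, 109, 107, 110, 105, 84, 82, 110, 151, 197, 216, 219, 218, 217, 217, 218, 217, 217, 217]
```

View pics/t4.png

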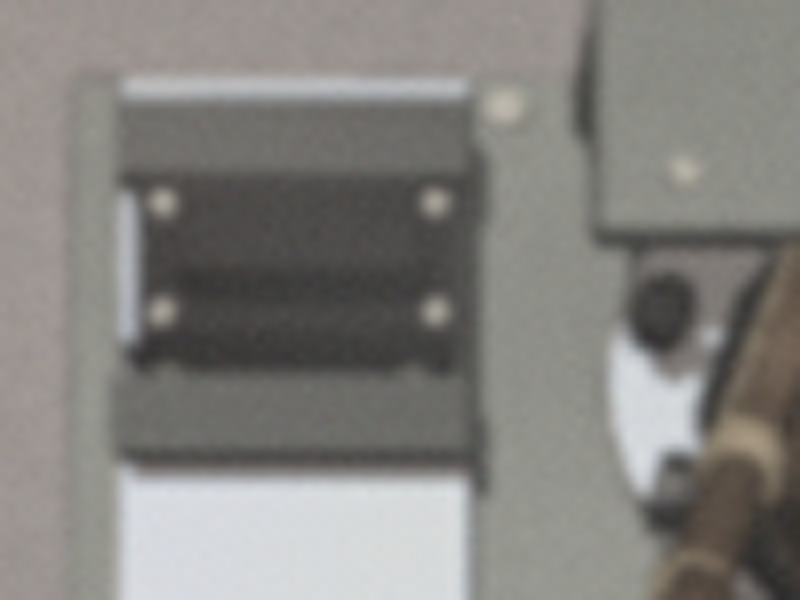

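Top view: casing square between fixed jaw and facing; screws at rows 202 and 312, moving jaw top at rows 374–455.

```bash
python3 - <<'E'
from h import *
d=pickle.load(open("top4.pkl","rb")); f=lambda u,v,z:ray(d,u/8+205,v/8+115,z)[0]
a=(f(300,202,70)+f(300,312,70))/2; j=f(300,374,71); print("casing centre",a,"near edge",a-30,"jaw front",j,"rear",f(300,455,71),"comp",j+19-(a-30), "fixed",f(300,174,72))
# sub-pixel jaw shift top2->top4 by rear edge crossing of 150
for n in("top0","top2","top3","top4"):
    p=pickle.load(open(n+".pkl","rb"))["frame"][:,225:250].mean((1,2)); k=np.arange(160,205); e=[i+(150-p[i])/(p[i+1]-p[i]) for i in k if p[i]<150<=p[i+1]]; print(n,e,[ray(d,239,x+.5,71)[0] for x in e])
E
```

```text
casing centre 622.6020382411731 near edge 592.6020382411731 jaw front 579.1977122559301 rear 549.4618695385235 comp 5.595674014757037 fixed 652.92333680825
top0 [np.float64(198.51579626047712)] [np.float64(470.35592597106995)]
top2 [np.float64(181.93899639225975)] [np.float64(518.5653925157999)]
top3 [np.float64(176.94538486106674)] [np.float64(533.152060029677)]
top4 [np.float64(173.96787531806615)] [np.float64(541.863733906276)]
```

Three estimates agree on about 20–22 N: computed compression 5.0 mm, image compression 5.6 mm, and a grip force rise of 2.8 N. One small further turn centres it in the window, then I release.

Call:
jog_arm --pt "-0.0034 0 0.0001" --pt "-0.0034 0 0.0001" --pt "0 0 0" --yaw '[0.045,0.045,0]' --claw '[-1,-1,-1]'

```text
clock: 34.65
ee_pos: [509.1, -153.6, 91.2]
tcp_rot: [0.392, -0.395, 0.588, -0.587]
ft_force: [-8.2, 0.0, 11.5]
finger_gap: 0.269
```

```bash
python3 -c "
from h import *
wh()"
```

```text
t 34.65 tcp [ 509.07 -153.6    91.25] psi -1.962 F [-8.22  0.02 11.5 ] gap 0.27 q [-0.37  0.33  1.95 -0.    0.86  1.59]
r 76.4 phi 158.2 deg; tangent psi err -0.010; F cw -3.0 F out 7.6
```

Call:
jog_arm --pt "0 0 0" --pt "0 0 0" --pt "0 0 0" --pt "0 0 0" --pt "0 0 0" --pt "0 -0.015 0" --pt "0 -0.015 0" --pt "0 -0.02 0" --pt "0 -0.03 0" --pt "0 -0.03 -0.02" --pt "0 -0.02 -0.03" --pt "0 0 -0.03" --yaw '[0,0,0,0,0,0,0,0,0,0,0,0]' --claw '[1,1,1,1,1,1,1,1,1,1,1,1]'

```text
clock: 35.85
ee_pos: [439.1, -123.6, 225.0]
tcp_rot: [-0.395, 0.391, -0.585, 0.59]
ft_force: [0.8, -0.6, -0.1]
finger_gap: 1.0
```

Call:
jog_arm --pt "0 0 -0.03" --pt "0 0 -0.02" --pt "0 0 0" --pt "0 0 0" --yaw '[0,0,0,0]' --claw '[1,1,1,1]'

```text
clock: 36.25
ee_pos: [391.5, -104.0, 221.4]
tcp_rot: [-0.394, 0.392, -0.587, 0.589]
ft_force: [0.2, 0.4, 0.6]
finger_gap: 1.003
```

```bash
python3 - <<'E'
from h import *
st()
from workcell import arm
d=arm.snapshot('top');pickle.dump(d,open('top5.pkl','wb'))
crop(d,120,100,380,260,3,"pics/t5.png")
p=d["frame"][:,225:250].mean((1,2)); e=[i+(150-p[i])/(p[i+1]-p[i]) for i in range(160,205) if p[i]<150<=p[i+1]]; print(e,[ray(d,239,x+.5,71)[0] for x in e])
E
```

```text
t 36.25 tcp [ 391.51 -103.99  221.4 ] psi -1.963 F [0.21 0.44 0.62] gap 1.00 q [-0.37 -0.11  2.14 -0.    1.11  1.6 ]
[np.float64(173.85148828372388)] [np.float64(542.2044774625026)]
```

View pics/t5.png

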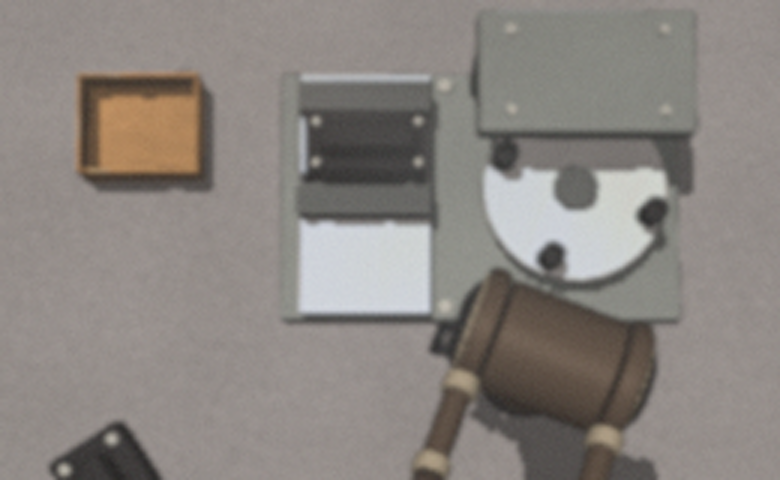

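The casing is clamped square, the arm is clear, and grips are at (551,256), (653,211) and (504,155). I'll check the wheel angle held after release.

```bash
python3 - <<'E'
from h import *
d=pickle.load(open("top5.pkl","rb")); f=lambda u,v,z:ray(d,u/3+120,v/3+100,z)[:2]
G=[f(551,256,115),f(653,211,115),f(504,155,115)]
c=(G[1]+G[2])/2; print(G,"centre",c)
for g in G: print(np.degrees(np.arctan2(*(g-c)[::-1]))%360, np.degrees(np.arctan2(*(g-C)[::-1]))%360)
f2=lambda v,z:ray(d,245,v/3+100,z)[0]
print("screws",f2(120.5,70),f2(162,70),"jaw front",f2(183.5,71))
E
```

```text
[array([ 504.71, -153.14]), array([ 547.22, -249.25]), array([ 600.39, -109.96])] centre [ 573.81 -179.6 ]
159.04133280828754 159.02420274908187
249.10552394581794 244.01242133472573
69.10552394581786 74.19434031202734
screws 643.2232782499157 602.2357784039218 jaw front 580.9175311250289
```

```bash
python3 -c "
from workcell import arm
print(arm.sign_off())"
```

```text
the job is handed in; nothing more can be done
None
```

The middle-sized casing is clamped flat and square against the fixed jaw, at an estimated 24 N (firm is 15 to 35 N). I handed the job in at about 36 s. The hand-in reported no verdict.

- **What I did:** I picked the casing up by its rib, laid it on the bed and slid it until it touched the fixed jaw. I then wound the wheel clockwise in five holds, about 418° in all, so the grip never went under the canopy. After that I let go and backed the arm off.
- **Clamping force:** Just before the last 5° of turn, the estimates agreed on 20–22 N: computed travel gave 5.0 mm of spring compression, the picture gave 5.6 mm, and the grip force had risen 2.8 N.
- **After letting go:** The wheel stayed at about 159°, against 158° in the hand, so it did not back off. The wrist force read about zero and the gripper was open.
- **Checks that disagreed:** The jaw's rear edge moved only 0.3 mm in the last pictures where about 0.9 mm was expected, while its front edge moved 1.7 mm. That is within picture noise. The cameras also differed from each other by 2–4 mm, so I trusted the touch on the fixed jaw and the wheel angle more.
- **Not checked:** I did not compare the bottle and the screwdriver before and after. The arm never went near them.

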